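# Snap the loaded soap dispenser shut

### The job

In the cleaning-supplies storeroom two soap dispensers lie on the counter with their covers ajar. Press the blue pad at the free edge of the loaded one's cover (the one with the yellow refill inside) down until the catch clicks and the cover stays fully shut, then let go. Leave the empty dispenser's cover open as it is and do not push the white bottle away or knock it over.

Things in the scene. Friction and masses are not known exactly. Their poses are not given: they have to be found in the camera images.
- full_cover (a joint): Cover hinge of the dispenser with the yellow refill, rad: 0 shut, grows as the free edge rises (starts 0.25-0.42). Grey tray 160x110x60 mm, fixed; hinge axis 62 mm above the counter. Springy: let go unlatched, it rises again to 0.2 or more. In its last 12 mm the edge passes a sprung roller catch: 7 to 10 N down on the pad, then it snaps to its stop and stays (0-0.015).
- full_pad (a point): Centre of the top of the blue pad (40x70 mm, 70 along the hinge) at the free edge of that white cover. x: along the cover away from the hinge; y: along the hinge; z: out of the cover's top. Hinge axis: 150 mm along -x, 12 mm along -z. Cover 110 mm wide, 10 thick + 2 of pad, ends 24 mm beyond this point. Shut, this point is 74 mm above the counter.
- spare_pad (a point): The same point on the other dispenser: same size and look but empty (no yellow behind its clear window), cover also ajar at 0.25-0.42 rad. To be left as it is.
- bottle: Bystander: white closed bottle with green label and red cap, 66 mm across, 120 mm tall, 0.4 kg, loose on the counter beyond the dispensers; origin at the centre of its underside, z up.

How it is judged:
By the outcome, as a careful person would: the job done as asked, in the order asked, and still so for the second after the job is handed in, with the robot touching nothing.
It also fails if it takes over 29 s, if anything falls off the work surface, if the arm or the gripper's body presses on something with over 40 N, if the wrist force passes 120 N, or if a joint passes its speed limit or range.

### The arm

A 6-joint arm with a two-finger parallel gripper is mounted at the origin on the work surface. World frame = base frame: x ahead of the robot, y to its left, z up, the work surface at z = 0. Lengths are in m, angles in rad, forces in N, time in s.
With the tool pointing down it reaches from about 0.3 to 0.875 m from the base axis. Payload 6.4 kg.
Tool frame: the origin (TCP) lies between the finger pads; the fingertips stand 8 mm ahead of it and the grasp point (between the pads) lies 11 mm behind it; z points along the fingers, x is the direction in which the jaws open and shut, and the axes are right-handed (so a half turn about z gives the same grasp; the last joint's range is limited). The gripper opens to 85 mm and grips with 20 to 120 N. Pads are 22 mm wide; open, the fingers measure 114 mm over their backs; the gripper's body (76 mm by 85 mm) begins 54 mm behind the grasp point. The pads swing forward as they close: fully open they stand 13 mm farther back than shut.
Start: joints at [-1.356, 0.181, 1.607, -0, 1.354, -0.206], TCP at [0.235, -0.525, 0.2] pointing down, gripper open.
Joint ranges: [-2.99, 2.99], [-0.89, 2.07], [0.3, 2.58], [-1.14, 4.28], [0, 2.63], [-3.12, 3.12]. Speed limits (rad/s): [2.57, 2.57, 3.01, 3.14, 3.14, 3.14].

### API

Orientations are given as a unit quaternion [w, x, y, z].
In Python, from bench import ctrl gives the robot as it stands.
- The arm moves only by the tool drive_tool, never from a script. Its argument "commands" is a list of rows, each an object of numbers: "gripper": the closure, from 0 (fully open) to 1 (shut); "dx", "dy", "dz": the shift along the tool's x, y, z in cm; "turn": the turn about the tool's z in degrees. A call has 1 to 20 rows; each row is the pose to reach, as a shift and turn from the pose commanded when the call began, along the tool's axes at that moment; what a row does not reach only later rows make up. A row lasts 1/8 s, in which the tool goes at most 62.5 mm and 10.7 degrees, less where a joint would pass 70% of its speed; a pose out of reach is approached as far as the arm can. A call with a gripper value outside its range is refused whole. The fingers move at their own pace and stop on an object; the grip force is fixed at half the most. Time passes only in rows, so rows that repeat a pose let the fingers close. It gives the time, the measured TCP pose, the force and the opening at its end, in the units of the state.
- ctrl.get_obs(): the state, without advancing time (a new reading comes with each control period).
- ctrl.camera(name): name is "scene" or "top" or "wrist"; returns a dict with "image" (384x512x3 uint8, red, green, blue), "mtx" (3x3 intrinsics, pixels), "R" (3x3) and "t" (3): a world point X has camera coordinates R X + t. Camera axes: x right, y down, z forward; pixel columns grow to the right and rows downward; lengths in m; the calibration is good to about 2 mm. A picture is of the moment at which its call begins. There is no depth.
- ctrl.hand_in(): hands the job in, once; it reports no verdict.
The state is a dict: "time_s": time; "q": joint angles; "dq": joint speeds; "joint_efforts": joint torques, N m; "eef_pos": TCP position; "eef_rot": TCP orientation; "wrist_force": force on the tool from outside, world axes, zero at the start; "torque": the same for the moment, N m; "opening": opening from 0.0 (shut) to 1.0 (fully open).
Only numpy, scipy, OpenCV 4.12 (cv2) and the standard library are available. Lean on these libraries where they do the work, as an engineer would, in place of code of your own. Each camera call takes 0.05 s, during which the arm holds its last target.

## Working session

There is one attempt and no reset: what is moved stays moved. The work goes in short steps, Python scripts to look and compute and a tool call to move; the robot and the scene stay as the last step left them, time stands still between calls to the robot, and variables do not carry over. Pictures are saved under pics/ and viewed, and the job is handed in when it is done.

Besides the shell and the picture viewer there is one more tool, called after "Call:" as name(argument=value, ...) on one line, values as JSON. drive_tool: Moves the arm, as the interface text tells. Its arguments: {"type":"object","properties":{"commands":{"type":"array","items":{"type":"object","properties":{"gripper":{"type":"number"},"dx":{"type":"number"},"dy":{"type":"number"},"dz":{"type":"number"},"turn":{"type":"number"}}}}},"required":["commands"]}

```bash
mkdir -p pics; python3 - <<'E'
from bench import ctrl
import cv2,json,numpy as np
c={}
for n in ["scene","top","wrist"]:
    r=ctrl.camera(n); cv2.imwrite(f"pics/{n}0.png",r["image"][:,:,::-1]); c[n]={k:np.array(r[k]).tolist() for k in("mtx","R","t")}
json.dump(c,open("cal.json","w"))
o=ctrl.get_obs();print(o)
for n in c: print(n,-np.array(c[n]["R"]).T@np.array(c[n]["t"]))
E
```

```text
{'time_s': 0.15, 'q': array([-1.35629535e+00,  1.81405506e-01,  1.60772497e+00, -3.90750798e-05,
        1.35381219e+00, -2.06300295e-01]), 'dq': array([ 0.00091835, -0.00027141, -0.00279615,  0.00029054, -0.00113234,
       -0.00077141]), 'joint_efforts': array([-2.93367675e-04, -4.45266080e+01, -3.51692963e+01, -3.65807564e-04,
        5.81900749e-03, -4.73431555e-05]), 'eef_pos': array([ 0.23478896, -0.52439012,  0.19919717]), 'eef_rot': array([-4.61797774e-04,  8.39195750e-01, -5.43829052e-01, -4.92690082e-04]), 'wrist_force': array([0.10983017, 0.06670722, 0.21713929]), 'torque': array([-0.03074058, -0.03871909,  0.01720508]), 'opening': 1.0010853034125669}
scene [ 1.06364724 -0.50203679  0.71514104]
top [ 0.40629216 -0.03039587  1.21504377]
wrist [ 0.3045451  -0.4951604   0.37162986]
```

View pics/scene0.png

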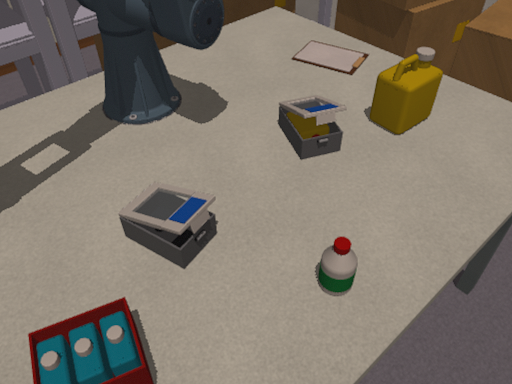

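View pics/top0.png

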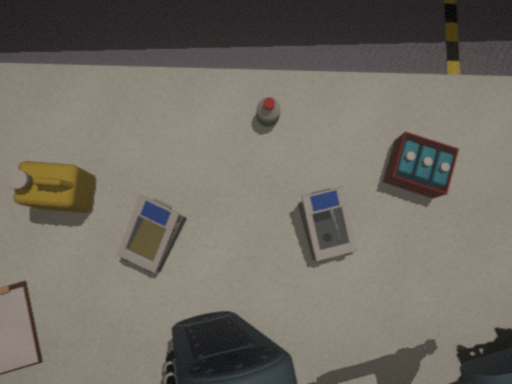

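View pics/wrist0.png

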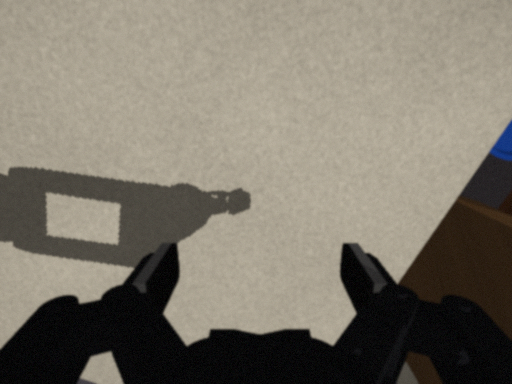

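The yellow-filled dispenser is at top-image (150,235), with its blue pad near (156,212). The empty one is at (327,225) and the bottle at (268,110). I'll enlarge the crops next.

```bash
python3 - <<'E'
import cv2
a=cv2.imread("pics/top0.png")[185:285,105:205]; cv2.imwrite("pics/tc.png",cv2.resize(a,(600,600),interpolation=cv2.INTER_CUBIC))
a=cv2.imread("pics/scene0.png")[85:165,265:365]; cv2.imwrite("pics/sc.png",cv2.resize(a,(700,560),interpolation=cv2.INTER_CUBIC))
E
```

```text
(no output)
```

View pics/tc.png

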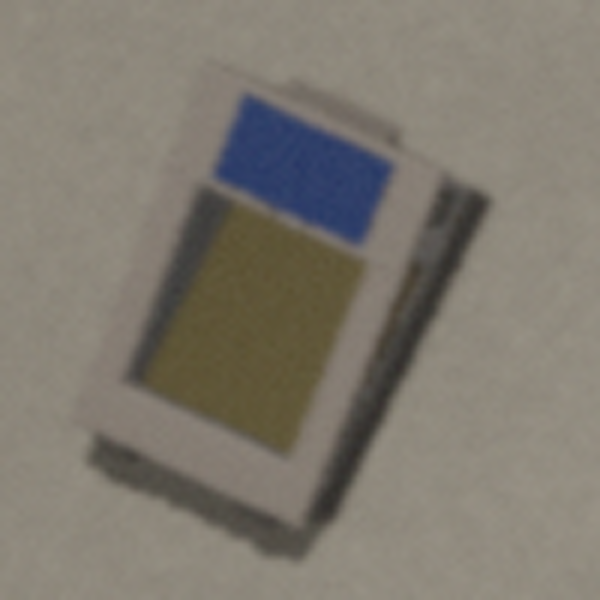

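View pics/sc.png

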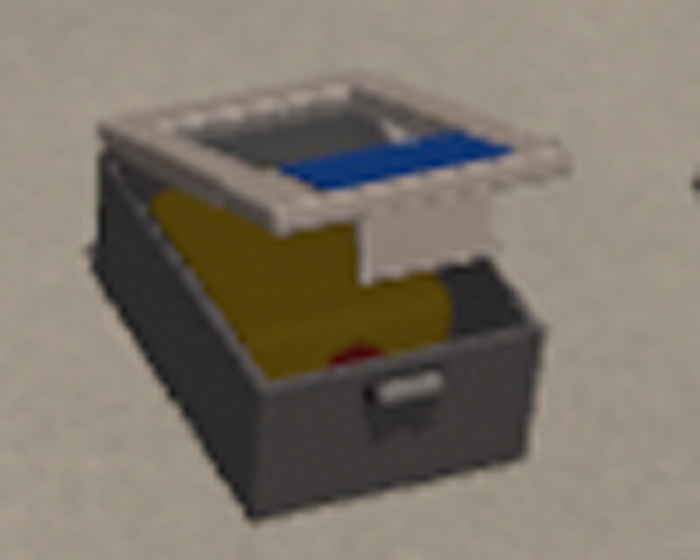

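```bash
cat > fit.py <<'E'
import json,numpy as np
from scipy.optimize import least_squares
C=json.load(open("cal.json"))
def proj(n,X):
    c=C[n];p=(np.array(X)@np.array(c["R"]).T+c["t"])@np.array(c["mtx"]).T
    return p[:,:2]/p[:,2:]
# local coords from hinge: along cover, along y, up
L=np.array([[170,35,12],[170,-35,12],[130,-35,12],[130,35,12],[174,55,10],[174,-55,10]])/1000
def pts(p,L):
    hx,hy,yaw,a=p
    e=np.array([np.cos(yaw),np.sin(yaw),0]);s=np.array([-np.sin(yaw),np.cos(yaw),0]);z=np.array([0,0,1])
    u=np.cos(a)*e+np.sin(a)*z;w=-np.sin(a)*e+np.cos(a)*z
    return np.array([hx,hy,.062])+L[:,:1]*u+L[:,1:2]*s+L[:,2:]*w
E
python3 - <<'E'
from fit import *
T=np.array([[244,94],[393,163],[361,244],[215,178],[208,62],[448,175]])
T=(T+.5)/6-.5+[105,185]
S=np.array([[515,150],[320,188],[280,168],[460,132],[570,155],[280,213]])
S=(S+.5)/7-.5+[265,85]
f=lambda p:np.r_[(proj("top",pts(p,L))-T).ravel(),(proj("scene",pts(p,L))-S).ravel()]
r=least_squares(f,[.4,.3,-.3,.3],loss="soft_l1")
print(r.x);print(np.round(f(r.x).reshape(-1,2),1))
P=np.array([[.150,0,.012]])
for a in (r.x[3],0): q=r.x.copy();q[3]=a;print(pts(q,P))
# fixed bottle base
import cv2
from bench import ctrl
from scipy.spatial.transform import Rotation as Ro
o=ctrl.get_obs();w=o["eef_rot"];M=Ro.from_quat([*w[1:],w[0]]).as_matrix();print(np.round(M,3))
E
```

```text
[ 0.38127446  0.26554394 -0.41144226  0.37249849]
[[ 0.3 -0.1]
 [ 0.7  0.2]
 [ 0.5  0.7]
 [-0.3 -0. ]
 [-0.1  0.3]
 [-0.3 -0.1]
 [ 0.1  0.3]
 [ 0.9  0.5]
 [-0.2  0.2]
 [ 0.4 -0. ]
 [ 0.6 -0.8]
 [-0.6 -0.3]]
[[0.50532499 0.21141487 0.12776861]]
[[0.51875621 0.2055542  0.074     ]]
[[ 0.408 -0.913 -0.   ]
 [-0.913 -0.408  0.001]
 [-0.001 -0.    -1.   ]]
```

The fit agrees in both views to within 1 px. The hinge angle is 0.372, inside the given range, and the pad is at (0.505, 0.211, 0.128). I'll shut the fingers and move above it.

Call:
drive_tool(commands=[{"dz": -2, "gripper": 1}, {"dx": -55.9, "dy": -54.9, "dz": -2, "gripper": 1}, {"dx": -55.9, "dy": -54.9, "dz": -2, "gripper": 1}, {"dx": -55.9, "dy": -54.9, "dz": -2, "gripper": 1}, {"dx": -55.9, "dy": -54.9, "dz": -2, "gripper": 1}, {"dx": -55.9, "dy": -54.9, "dz": -2, "gripper": 1}, {"dx": -55.9, "dy": -54.9, "dz": -2, "gripper": 1}, {"dx": -55.9, "dy": -54.9, "dz": -2, "gripper": 1}, {"dx": -55.9, "dy": -54.9, "dz": -2, "gripper": 1}, {"dx": -55.9, "dy": -54.9, "dz": -2, "gripper": 1}, {"dx": -55.9, "dy": -54.9, "dz": -2, "gripper": 1}, {"dx": -55.9, "dy": -54.9, "dz": -2, "gripper": 1}, {"dx": -55.9, "dy": -54.9, "dz": -2, "gripper": 1}, {"dx": -55.9, "dy": -54.9, "dz": -2, "gripper": 1}, {"dx": -55.9, "dy": -54.9, "dz": -2, "gripper": 1}, {"dx": -55.9, "dy": -54.9, "dz": -2, "gripper": 1}, {"dx": -55.9, "dy": -54.9, "dz": -2, "gripper": 1}, {"dx": -55.9, "dy": -54.9, "dz": -2, "gripper": 1}, {"dx": -55.9, "dy": -54.9, "dz": -2, "gripper": 1}, {"dx": -55.9, "dy": -54.9, "dz": -2, "gripper": 1}])

```text
invalid input at $.commands[0]: expected keys gripper, dx, dy, dz, turn
```

All keys are required in each row.

Call:
drive_tool(commands=[{"dx": 0, "dy": 0, "dz": -2, "turn": 0, "gripper": 1}, {"dx": -55.9, "dy": -54.9, "dz": -2, "turn": 0, "gripper": 1}, {"dx": -55.9, "dy": -54.9, "dz": -2, "turn": 0, "gripper": 1}, {"dx": -55.9, "dy": -54.9, "dz": -2, "turn": 0, "gripper": 1}, {"dx": -55.9, "dy": -54.9, "dz": -2, "turn": 0, "gripper": 1}, {"dx": -55.9, "dy": -54.9, "dz": -2, "turn": 0, "gripper": 1}, {"dx": -55.9, "dy": -54.9, "dz": -2, "turn": 0, "gripper": 1}, {"dx": -55.9, "dy": -54.9, "dz": -2, "turn": 0, "gripper": 1}, {"dx": -55.9, "dy": -54.9, "dz": -2, "turn": 0, "gripper": 1}, {"dx": -55.9, "dy": -54.9, "dz": -2, "turn": 0, "gripper": 1}, {"dx": -55.9, "dy": -54.9, "dz": -2, "turn": 0, "gripper": 1}, {"dx": -55.9, "dy": -54.9, "dz": -2, "turn": 0, "gripper": 1}, {"dx": -55.9, "dy": -54.9, "dz": -2, "turn": 0, "gripper": 1}, {"dx": -55.9, "dy": -54.9, "dz": -2, "turn": 0, "gripper": 1}, {"dx": -55.9, "dy": -54.9, "dz": -2, "turn": 0, "gripper": 1}, {"dx": -55.9, "dy": -54.9, "dz": -2, "turn": 0, "gripper": 1}, {"dx": -55.9, "dy": -54.9, "dz": -2, "turn": 0, "gripper": 1}, {"dx": -55.9, "dy": -54.9, "dz": -2, "turn": 0, "gripper": 1}, {"dx": -55.9, "dy": -54.9, "dz": -2, "turn": 0, "gripper": 1}])

```text
time_s: 2.52
eef_pos: [0.5078, 0.209, 0.2201]
eef_rot: [-0.0, 0.839, -0.544, 0.0]
wrist_force: [0.2, 0.4, -0.6]
opening: -0.001
```

Call:
drive_tool(commands=[{"dx": 0, "dy": 0, "dz": 4, "turn": 0, "gripper": 1}, {"dx": 0, "dy": 0, "dz": 7, "turn": 0, "gripper": 1}, {"dx": 0, "dy": 0, "dz": 7, "turn": 0, "gripper": 1}])

```text
time_s: 2.9
eef_pos: [0.5056, 0.209, 0.1475]
eef_rot: [0.002, 0.839, -0.544, -0.002]
wrist_force: [-0.4, 1.2, 0.2]
opening: 0.001
```

```bash
python3 - <<'E'
from bench import ctrl
import cv2,numpy as np
r=ctrl.camera("wrist"); a=r["image"][:,:,::-1]
s=ctrl.camera("scene")["image"][70:170,255:365,::-1]
s=cv2.resize(s,(420,384),interpolation=cv2.INTER_CUBIC)
cv2.imwrite("pics/b1.png",cv2.resize(np.hstack([a,s]),(800,330)))
E
```

```text
(no output)
```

View pics/b1.png

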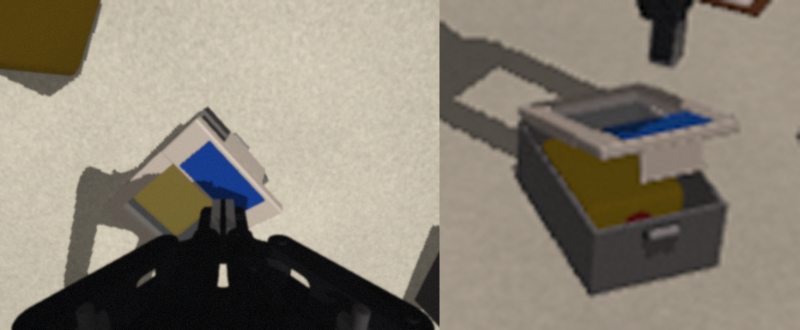

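The scene view shows the fingertips well above the pad, more than the 14 mm I expected. I'll check where the TCP projects.

```bash
python3 - <<'E'
from bench import ctrl
from fit import *
import cv2
o=ctrl.get_obs();p=o["eef_pos"];print(p,o["time_s"],o["opening"],o["wrist_force"])
r=ctrl.camera("scene");cv2.imwrite("pics/s2.png",cv2.resize(r["image"][20:170,255:405,::-1],(600,600),interpolation=cv2.INTER_CUBIC))
print(np.abs(np.array(r["R"])-C["scene"]["R"]).max(),np.abs(np.array(r["t"])-C["scene"]["t"]).max())
for n in("scene","top"):
    q=proj(n,[p,p-[0,0,.008],[.505,.211,.128]]);print(n,q,(q-[255,20])*4)
r=ctrl.camera("wrist");cv2.imwrite("pics/w2.png",r["image"][:,:,::-1])
R=np.array(r["R"]);X=np.array([p,p-[0,0,.008],[.505,.211,.128]]);c=(X@R.T+r["t"])@np.array(r["mtx"]).T;print(c[:,:2]/c[:,2:])
r=ctrl.camera("top");cv2.imwrite("pics/t2.png",cv2.resize(r["image"][150:300,80:230,::-1],(600,600),interpolation=cv2.INTER_CUBIC))
E
```

```text
[0.50817688 0.20958537 0.15081118] 3.0 0.0011295407033233911 [-0.11813519  0.93441261  0.55507507]
0.0 0.0
scene [[322.46773887 100.01476371]
 [322.14196643 102.93267733]
 [320.94249944 107.48513377]] [[269.87095547 320.05905484]
 [268.56786571 331.73070933]
 [263.76999776 349.94053509]]
top [[154.1517881  211.0341106 ]
 [154.87012561 211.36074297]
 [155.53035897 213.21200364]] [[-403.39284761  764.1364424 ]
 [-400.51949755  765.44297186]
 [-397.87856413  772.84801455]]
[[256.88902313 224.49507345]
 [256.9774812  219.92634438]
 [253.72630955 215.20904075]]
```

View pics/s2.png

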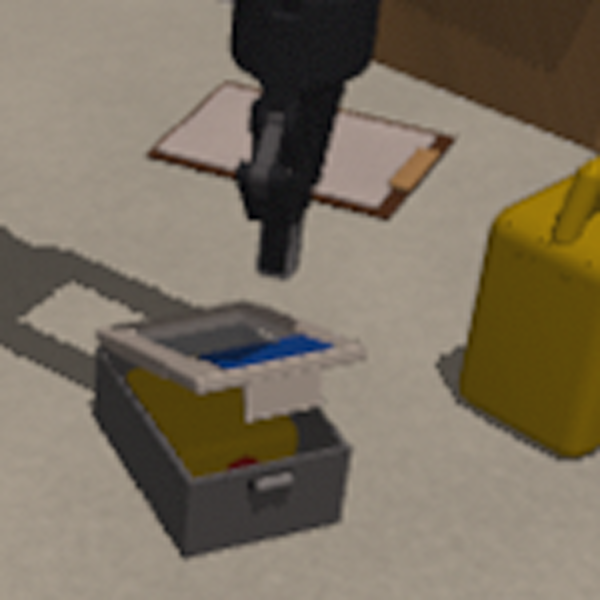

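View pics/w2.png

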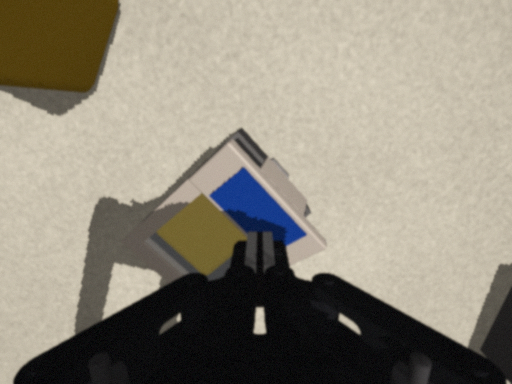

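View pics/t2.png

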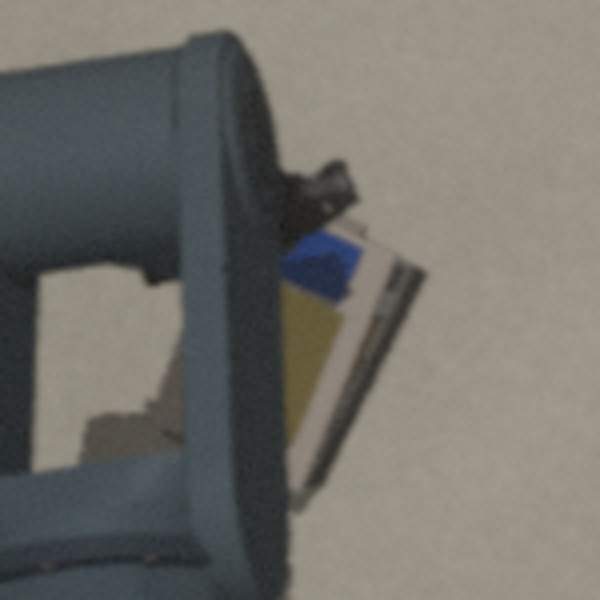

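The fingertip shows at crop (280,275), but it should project to about (268,331). The wrist view is off the same way: (258,233) against (257,220). I'll triangulate the real tip before pressing.

```bash
python3 - <<'E'
from bench import ctrl
from fit import *
from scipy.spatial.transform import Rotation as Ro
o=ctrl.get_obs();p=o["eef_pos"];w=o["eef_rot"];M=Ro.from_quat([*w[1:],w[0]]).as_matrix()
r=ctrl.camera("wrist");R=np.array(r["R"]);t=np.array(r["t"]);K=np.array(r["mtx"])
print("cam in tool now",M.T@(-R.T@t-p)); print(p)
w0=np.array([-4.61797774e-04,8.39195750e-01,-5.43829052e-01,-4.92690082e-04]);M0=Ro.from_quat([*w0[1:],w0[0]]).as_matrix()
R0=np.array(C["wrist"]["R"]);t0=np.array(C["wrist"]["t"]);p0=np.array([.23478896,-.52439012,.19919717])
print("start",M0.T@(-R0.T@t0-p0))
pr=lambda R,t,X:(lambda c:c[:2]/c[2])(K@(R@X+t))
print("open tip proj at start",[pr(R0,t0,p0+M0@np.array([sx*.0425,0,z])) for sx in(-1,1) for z in (-.005,.008)])
# scene tip tri
us=np.array([280/4+255,274/4+20]);uw=np.array([259,233.])
f=lambda X:np.r_[proj("scene",[X])[0]-us,pr(R,t,X)-uw]
s=least_squares(f,p);print("tip",s.x,s.fun, "in tool",M.T@(s.x-p))
ut=np.array([330/4+80,195/4+150])
E
python3 - <<'E'
import cv2
a=cv2.imread("pics/w2.png")[190:320,180:340];cv2.imwrite("pics/w2c.png",cv2.resize(a,(640,520),interpolation=cv2.INTER_CUBIC))
E
```

```text
cam in tool now [ 0.00163545 -0.07562456 -0.17253121]
[0.50891716 0.20984485 0.15174068]
start [ 0.00158649 -0.07565208 -0.17241686]
open tip proj at start [array([192.47649646, 227.36862912]), array([196.73987701, 219.68832172]), array([321.70003556, 227.2539312 ]), array([317.7282464 , 219.57962125])]
tip [0.51573498 0.21141499 0.18086159] [ 1.73703574  1.24522616 -0.02389347  0.5215965 ] in tool [ 0.0013728  -0.00695193 -0.02909916]
```

View pics/w2c.png

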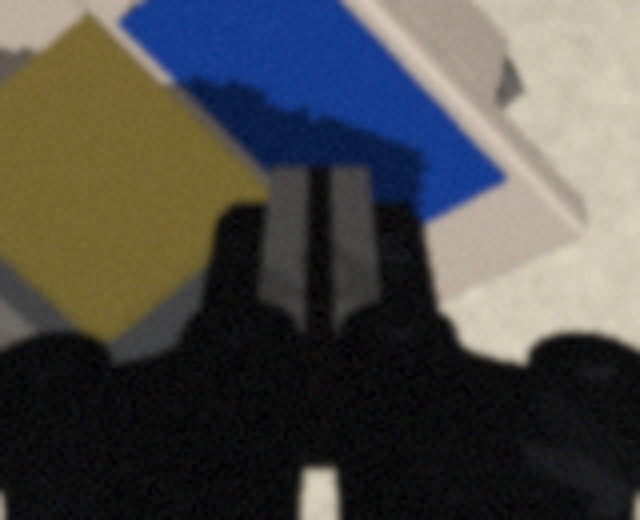

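Both views put the real fingertips about 30–37 mm behind where the nominal figures place them. The nominal values may be off, so I'll descend in short calls and watch the force.

Call:
drive_tool(commands=[{"dx": 0, "dy": 0, "dz": 0.5, "turn": 0, "gripper": 1}, {"dx": 0, "dy": 0, "dz": 1, "turn": 0, "gripper": 1}, {"dx": 0, "dy": 0, "dz": 1.5, "turn": 0, "gripper": 1}, {"dx": 0, "dy": 0, "dz": 1.5, "turn": 0, "gripper": 1}])

```text
time_s: 3.7
eef_pos: [0.5071, 0.2096, 0.1341]
eef_rot: [0.0, 0.839, -0.544, -0.001]
wrist_force: [-0.4, 0.3, 1.6]
opening: 0.0
```

```bash
python3 - <<'E'
from bench import ctrl
import cv2
r=ctrl.camera("scene");cv2.imwrite("pics/s3.png",cv2.resize(r["image"][20:170,255:405,::-1],(600,600),interpolation=cv2.INTER_CUBIC))
print(ctrl.get_obs()["wrist_force"],ctrl.get_obs()["eef_pos"])
E
```

```text
[ 0.0978443   0.23836493 -0.99721534] [0.50739762 0.20959195 0.13448201]
```

View pics/s3.png

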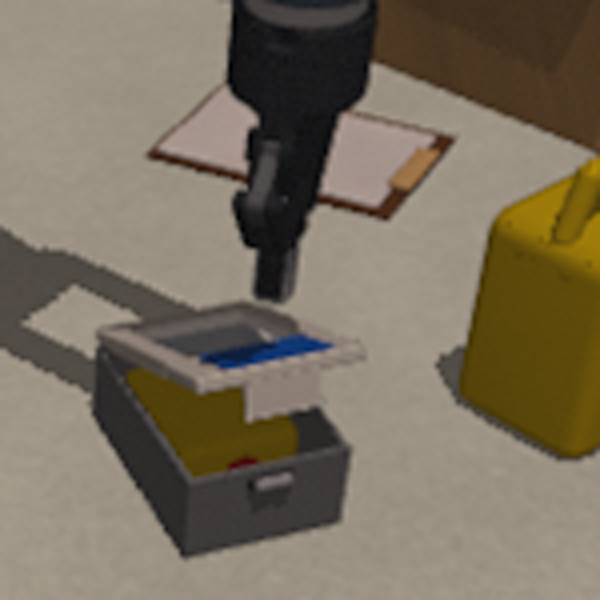

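There was no contact, and the tip, at (273,300), still has about 30 mm to go. I'll continue down.

Call:
drive_tool(commands=[{"dx": 0, "dy": 0, "dz": 0.7, "turn": 0, "gripper": 1}, {"dx": 0, "dy": 0, "dz": 1.4, "turn": 0, "gripper": 1}, {"dx": 0, "dy": 0, "dz": 2, "turn": 0, "gripper": 1}, {"dx": 0, "dy": 0, "dz": 2.3, "turn": 0, "gripper": 1}, {"dx": 0, "dy": 0, "dz": 2.3, "turn": 0, "gripper": 1}])

```text
time_s: 4.38
eef_pos: [0.5074, 0.2096, 0.1115]
eef_rot: [0.0, 0.839, -0.544, -0.0]
wrist_force: [-0.7, 0.8, -0.2]
opening: 0.001
```

```bash
python3 - <<'E'
from bench import ctrl
import cv2,numpy as np
r=ctrl.camera("scene");a=cv2.resize(r["image"][20:170,255:405,::-1],(400,400),interpolation=cv2.INTER_CUBIC)
b=ctrl.camera("wrist")["image"][120:320,156:356,::-1];b=cv2.resize(b,(400,400),interpolation=cv2.INTER_CUBIC)
cv2.imwrite("pics/s4.png",np.hstack([a,b]))
E
```

```text
(no output)
```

View pics/s4.png

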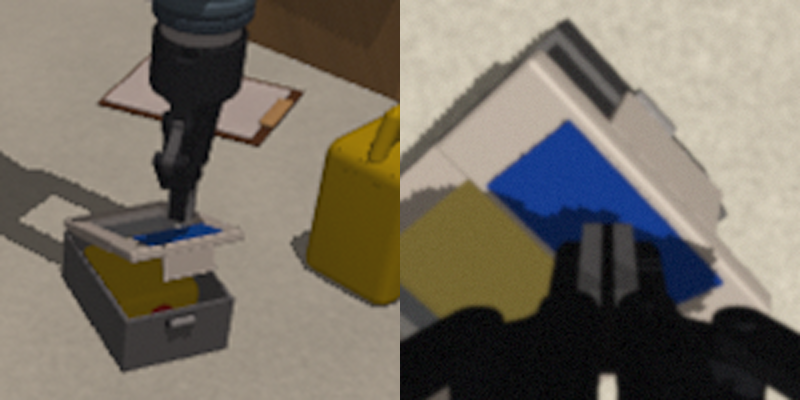

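The tip is now just above the pad, at left-panel (182,222). I'll press while following the pad's arc.

Call:
drive_tool(commands=[{"dx": 0.1, "dy": 0, "dz": 0.6, "turn": 0, "gripper": 1}, {"dx": 0.2, "dy": -0.1, "dz": 1.2, "turn": 0, "gripper": 1}, {"dx": 0.3, "dy": -0.2, "dz": 1.8, "turn": 0, "gripper": 1}, {"dx": 0.4, "dy": -0.3, "dz": 2.4, "turn": 0, "gripper": 1}, {"dx": 0.5, "dy": -0.4, "dz": 3.0, "turn": 0, "gripper": 1}, {"dx": 0.6, "dy": -0.5, "dz": 3.5, "turn": 0, "gripper": 1}, {"dx": 0.6, "dy": -0.5, "dz": 3.5, "turn": 0, "gripper": 1}])

```text
time_s: 5.35
eef_pos: [0.5144, 0.2061, 0.0763]
eef_rot: [0.0, 0.839, -0.544, -0.0]
wrist_force: [0.1, -0.0, -0.2]
opening: -0.001
```

```bash
python3 - <<'E'
from bench import ctrl
import cv2,numpy as np
r=ctrl.camera("scene");a=cv2.resize(r["image"][20:170,255:405,::-1],(400,400),interpolation=cv2.INTER_CUBIC)
b=ctrl.camera("wrist")["image"][120:320,156:356,::-1];b=cv2.resize(b,(400,400),interpolation=cv2.INTER_CUBIC)
cv2.imwrite("pics/s5.png",np.hstack([a,b]))
E
```

```text
(no output)
```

View pics/s5.png

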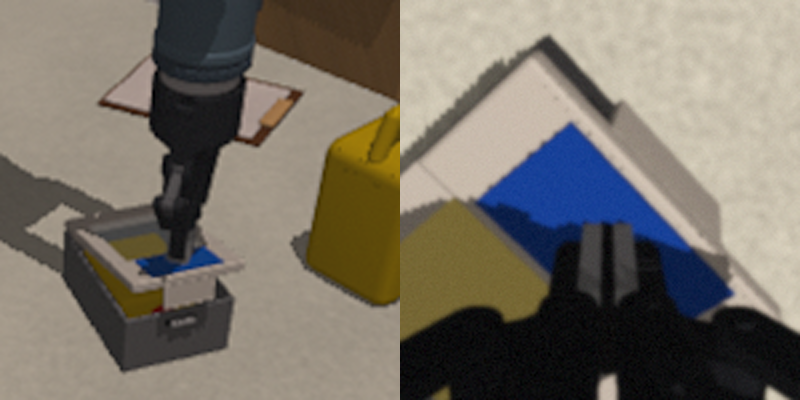

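The cover is following down under the tip, and the contact is on the blue pad. Next comes the catch, in small steps.

Call:
drive_tool(commands=[{"dx": 0.1, "dy": -0.1, "dz": 0.5, "turn": 0, "gripper": 1}, {"dx": 0.1, "dy": -0.1, "dz": 1.0, "turn": 0, "gripper": 1}, {"dx": 0.2, "dy": -0.2, "dz": 1.5, "turn": 0, "gripper": 1}, {"dx": 0.2, "dy": -0.2, "dz": 2.0, "turn": 0, "gripper": 1}, {"dx": 0.2, "dy": -0.2, "dz": 2.4, "turn": 0, "gripper": 1}])

```text
time_s: 6.08
eef_pos: [0.5175, 0.2051, 0.0526]
eef_rot: [-0.0, 0.839, -0.544, 0.0]
wrist_force: [1.7, -0.8, 9.2]
opening: 0.002
```

```bash
python3 - <<'E'
from bench import ctrl
import cv2,numpy as np
r=ctrl.camera("scene");a=cv2.resize(r["image"][60:160,255:355,::-1],(400,400),interpolation=cv2.INTER_CUBIC)
b=ctrl.camera("wrist")["image"][120:320,156:356,::-1];b=cv2.resize(b,(400,400),interpolation=cv2.INTER_CUBIC)
cv2.imwrite("pics/s6.png",np.hstack([a,b]));o=ctrl.get_obs();print(o["eef_pos"],o["wrist_force"])
E
```

```text
[0.51762406 0.20513685 0.05295424] [-0.1232153  -0.8217865   3.04491295]
```

View pics/s6.png

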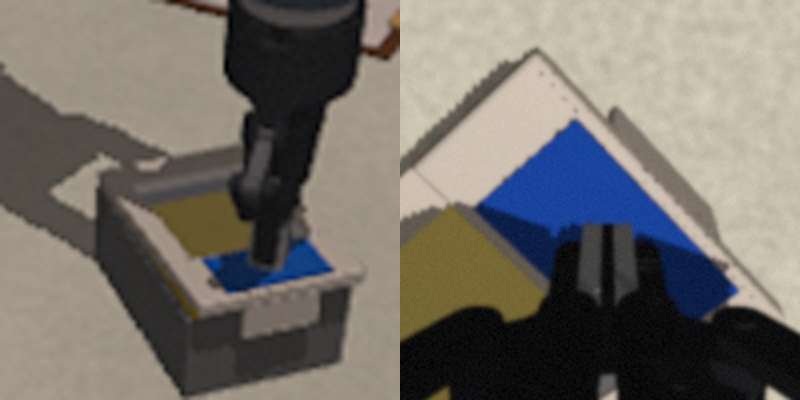

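The force rose to about 9 N, so it's at the catch. I'll go on in 2–3 mm steps.

Call:
drive_tool(commands=[{"dx": 0, "dy": 0, "dz": 0.2, "turn": 0, "gripper": 1}, {"dx": 0, "dy": 0, "dz": 0.4, "turn": 0, "gripper": 1}, {"dx": 0, "dy": 0, "dz": 0.6, "turn": 0, "gripper": 1}])

```text
time_s: 6.55
eef_pos: [0.5181, 0.205, 0.0474]
eef_rot: [-0.0, 0.839, -0.544, 0.001]
wrist_force: [0.7, -0.6, 2.0]
opening: 0.002
```

Call:
drive_tool(commands=[{"dx": 0, "dy": 0, "dz": 0.2, "turn": 0, "gripper": 1}, {"dx": 0, "dy": 0, "dz": 0.4, "turn": 0, "gripper": 1}])

```text
time_s: 6.8
eef_pos: [0.5167, 0.2053, 0.0425]
eef_rot: [0.0, 0.839, -0.544, -0.001]
wrist_force: [-4.2, -0.4, 15.4]
opening: 0.001
```

Call:
drive_tool(commands=[{"dx": 0, "dy": 0, "dz": 0.1, "turn": 0, "gripper": 1}, {"dx": 0, "dy": 0, "dz": 0.1, "turn": 0, "gripper": 1}])

```text
time_s: 7.05
eef_pos: [0.5167, 0.2053, 0.0425]
eef_rot: [0.0, 0.839, -0.544, -0.001]
wrist_force: [-4.4, -0.9, 10.6]
opening: -0.0
```

The height didn't change (0.0425), which suggests the stop. I'll press a little more to confirm, then lift and look.

Call:
drive_tool(commands=[{"dx": 0, "dy": 0, "dz": 0.2, "turn": 0, "gripper": 1}, {"dx": 0, "dy": 0, "dz": 0.2, "turn": 0, "gripper": 1}])

```text
time_s: 7.3
eef_pos: [0.5168, 0.2053, 0.0423]
eef_rot: [0.001, 0.839, -0.544, -0.0]
wrist_force: [-11.5, -2.9, 25.1]
opening: 0.001
```

Call:
drive_tool(commands=[{"dx": 0, "dy": 0, "dz": -1, "turn": 0, "gripper": 1}, {"dx": 0, "dy": 0, "dz": -4, "turn": 0, "gripper": 1}, {"dx": 0, "dy": 0, "dz": -8, "turn": 0, "gripper": 1}, {"dx": 0, "dy": 0, "dz": -12, "turn": 0, "gripper": 1}, {"dx": 0, "dy": 0, "dz": -16, "turn": 0, "gripper": 1}, {"dx": 0, "dy": 0, "dz": -16, "turn": 0, "gripper": 1}])

```text
time_s: 8.05
eef_pos: [0.5195, 0.2058, 0.2036]
eef_rot: [-0.002, 0.839, -0.544, 0.002]
wrist_force: [0.2, 0.1, 0.2]
opening: -0.002
```

```bash
python3 - <<'E'
from bench import ctrl
import cv2,numpy as np
im=ctrl.camera("scene")["image"][:,:,::-1]
a=cv2.resize(im[70:170,255:355],(400,400),interpolation=cv2.INTER_CUBIC)
b=cv2.resize(im,(400,300));b=np.vstack([b,np.zeros((100,400,3),np.uint8)])
cv2.imwrite("pics/s7.png",np.hstack([a,b]));cv2.imwrite("pics/s7f.png",im);o=ctrl.get_obs();print(o["eef_pos"],o["wrist_force"])
cv2.imwrite("pics/w7.png",ctrl.camera("wrist")["image"][:,:,::-1])
d=np.abs(im.astype(int)-cv2.imread("pics/scene0.png")).max(2)
print("spare diff",(d[180:265,115:220]>25).sum(),"bottle",(d[230:295,315:360]>25).sum())
E
```

```text
[0.5181339  0.20548907 0.20118314] [-0.10306871 -0.30573509 -0.3849474 ]
spare diff 0 bottle 0
```

View pics/s7.png

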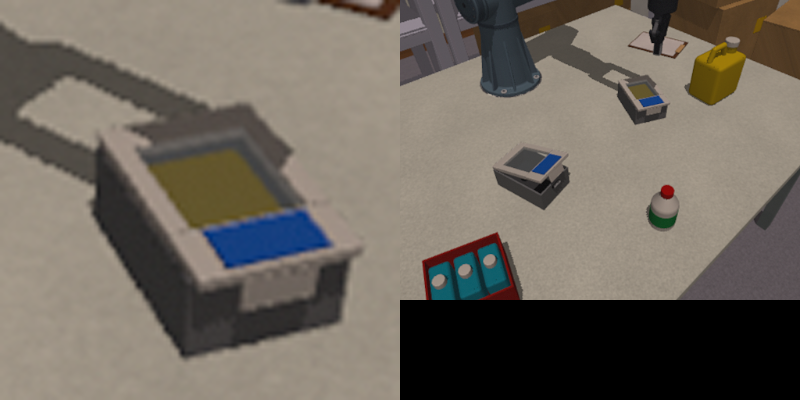

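View pics/w7.png

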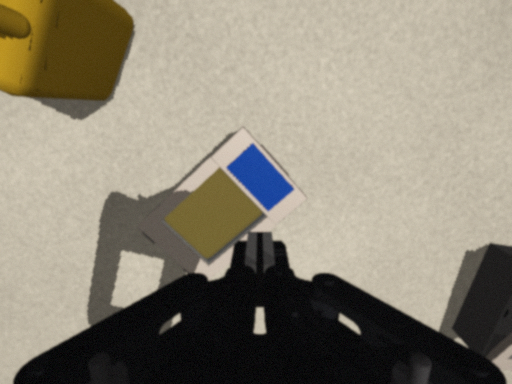

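The cover lies flat after release. I'll wait a moment, then fit the residual angle.

Call:
drive_tool(commands=[{"dx": 0, "dy": 0, "dz": 0, "turn": 0, "gripper": 1}, {"dx": 0, "dy": 0, "dz": 0, "turn": 0, "gripper": 1}, {"dx": 0, "dy": 0, "dz": 0, "turn": 0, "gripper": 1}, {"dx": 0, "dy": 0, "dz": 0, "turn": 0, "gripper": 1}, {"dx": 0, "dy": 0, "dz": 0, "turn": 0, "gripper": 1}, {"dx": 0, "dy": 0, "dz": 0, "turn": 0, "gripper": 1}, {"dx": 0, "dy": 0, "dz": 0, "turn": 0, "gripper": 1}, {"dx": 0, "dy": 0, "dz": 0, "turn": 0, "gripper": 1}])

```text
time_s: 9.15
eef_pos: [0.5173, 0.2052, 0.1999]
eef_rot: [-0.0, 0.839, -0.544, 0.0]
wrist_force: [0.7, -0.2, -0.4]
opening: -0.0
```

```bash
python3 - <<'E'
from bench import ctrl
from fit import *
import cv2
im=ctrl.camera("scene")["image"][:,:,::-1];cv2.imwrite("pics/s8.png",im)
d=np.abs(im.astype(int)-cv2.imread("pics/s7f.png"))[70:170,255:355].max();print("change since release",d)
m=((im[:,:,0].astype(int)-im[:,:,2])>40)[95:150,285:350]
n,l,s,c=cv2.connectedComponentsWithStats(m.astype(np.uint8));i=1+s[1:,4].argmax();print("pad centroid",c[i]+[285,95],s[i,4])
p=[.38127,.26554,-.41144,0]
for a in(0,.015,.05,.1,.2): p[3]=a;print(a,proj("scene",pts(p,L[:4])).mean(0))
E
```

```text
change since release 88
pad centroid [321.06959707 129.27106227] 273
0 [321.55654954 129.38630329]
0.015 [321.61023192 128.59324246]
0.05 [321.71277788 126.70893945]
0.1 [321.80336973 123.93930556]
0.2 [321.78334357 118.15624096]
```

The pad centroid (321.1,129.3) matches an angle of 0, predicted at (321.6,129.4). The arm is clear, so I'll hand in.

```bash
python3 -c "
from bench import ctrl
print(ctrl.hand_in())"
```

```text
the job is handed in; nothing more can be done
None
```

I pressed the blue pad of the yellow-refill dispenser down with the shut fingers until the cover snapped to its stop. Then I lifted clear and handed in at about 9.2 s.

**Pressing:** the force reached about 9 N at the catch, dropped to 2 N, then climbed to 25 N with the height no longer changing.

**Last checks:**
- **Loaded cover:** over a second after release, its pad centroid in the scene image was (321.1,129.3). The fit predicts (321.6,129.4) for fully shut, so it is shut to within my resolution of about 0.01 rad.
- **Empty dispenser and bottle:** neither showed any changed pixels in the scene image just after release, compared with the start.

**Disagreements:**
- **Fingertip position:** the images and the contact height put the fingertips about 30 mm behind the TCP, not 8 mm ahead as stated. I descended by force and camera instead of the nominal figure.
- **Pixel change near the dispenser:** comparing the area around it just after release with a second later gave a peak change of 88. I put that down to the arm and its shadow still settling, but did not confirm it.

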